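# Open the microcentrifuge whose lid lock may have stuck

## Robot

A 6-joint arm with a two-finger parallel gripper is mounted at the origin on a cart in front of the work surface, level with it; the furniture and walls round the work are solid. World frame = base frame: x ahead of the robot, y to its left, z up, the work surface at z = 0. Lengths are in m, angles in rad, forces in N, time in s.
With the tool pointing down it reaches from about 0.35 to 0.975 m from the base axis. Payload 4.9 kg.
Tool frame: the origin (TCP) lies at the centre of the arm's flange, where the gripper is bolted on; the fingertips stand 173 mm ahead of it and the grasp point (between the pads) lies 155 mm ahead of it (ctrl.finger_overhang is the distance from the TCP to the fingertips, in m); z points along the fingers, y is the direction in which the jaws open and shut (so a half turn about z gives the same grasp; the last joint's range is limited). The gripper opens to 85 mm and grips with 20 to 120 N. Pads are 22 mm wide; open, the fingers measure 114 mm over their backs; the gripper's body (76 mm by 85 mm) begins 54 mm behind the grasp point. The pads swing forward as they close: fully open they stand 13 mm farther back than shut.
Start: joints at [-1.429, 0.053, 1.613, -0, 1.476, -0.119], TCP at [0.161, -0.604, 0.405] pointing down, gripper open.
Joint ranges: [-3.01, 3.01], [-1.01, 2.22], [0.06, 2.58], [-1.02, 4.17], [0.09, 2.62], [-3.14, 3.14]. Speed limits (rad/s): [2.57, 2.57, 3.14, 3.14, 3.14, 3.14].

## Interface

Orientations are given as a rotation vector (axis times angle).
In Python, from station import ctrl, eyes, spotter gives the robot as it stands.
- The arm moves only by the shell command python3 -m crank 'ROWS' [FORCE]. ROWS is JSON, a list of rows, each a list of 7 numbers: the turn, a rotation vector about the tool's x, y, z in rad, then the shift along the tool's x, y, z in mm, then the closure, from -1 (fully open) to 1 (shut). A call has 1 to 8 rows; each row shifts and turns the pose as measured when the row begins, along the tool's axes as they then stand; what a row does not reach is not made up. A row lasts 1/12 s, in which the tool goes at most 41.7 mm and 7.16 degrees, less where a joint would pass 70% of its speed; a pose out of reach is approached as far as the arm can. A call is refused whole if a number of a shift passes 41.7 or a number of a turn 0.125, either way. A call with a gripper value outside its range is refused whole. The fingers move at their own pace and stop on an object; FORCE is the grip in N (left out, the last holds). Time passes only in rows, so rows that do not move let the fingers close. It gives the time, the measured TCP pose, the force and the opening at its end, in the units of the state.
- ctrl.get_obs(): the state, without advancing time (a new reading comes with each control period).
- eyes.get_image(name): name is "scene" or "side" or "wrist"; returns a dict with "image" (480x640x3 uint8, red, green, blue), "vertical_fov" (degrees; the focal length in pixels is half the picture's height over the tangent of half this angle, whatever the lens; pixels are square), "cx", "cy" (the principal point, pixels), "dist" ([k1, k2, p1, p2, k3] as OpenCV has them; the pictures are not rectified), "rvec" (rotation vector, rad) and "tvec" (3), from world to camera coordinates, as OpenCV has them; the wrist camera has in their place "mount" (4x4, takes a point from camera to tool coordinates, whose origin is the TCP and whose axes are the flange's). Camera axes: x right, y down, z forward; pixel columns grow to the right and rows downward; lengths in m; the calibration is good to about 2 mm. A picture is of the moment at which its call begins: read the wrist's pose just before it. There is no depth.
- ctrl.finish_job(): hands the job in, once; it reports no verdict.
Trained networks look in a picture, given as the dict that the camera call returned (one of the last four; its "shot" number tells which), for a name from the list of things; names that differ only in an ending like _2 or _b are one class to them, and where a whole thing is asked for, a point or a joint stands for the part that bears it (a point fixed in the world has none). Each returns a list of dicts, best first, with "confidence" (0 to 1); they miss things now and then, are a little off and sometimes report something else, mostly with a low value. They report only what shows in the picture. A call takes as long as a camera call.
- spotter.look_for(query, picture): "centre" ([x, y, z] in m, in world coordinates, good to about 4 mm: the middle of the surface that is visible of it).
- spotter.outline_of(query, picture): "region" (480x640 bool, what is visible of it).
- spotter.mark_of(query, picture): "centre" ([x, y, z] in m, in world coordinates, good to about 4 mm: a listed point, or the origin of a listed thing).
The state is a dict: "t": time; "q": joint angles; "dq": joint speeds; "effort": joint torques, N m; "tool_pos": TCP position; "tool_rot": TCP orientation; "contact_force": force on the tool from outside, world axes, zero at the start; "wrist_torque": the same for the moment, N m; "opening": finger opening in m.
Only numpy, scipy, OpenCV 4.12 (cv2) and the standard library are available. Lean on these libraries where they do the work, as an engineer would, in place of code of your own. Each camera call takes 0.05 s, during which the arm holds its last target.

## Task

The small centrifuge has stopped, but its lid lock does not always let go: tug gently upward on the lid's handle to feel whether the lid is still caught, without forcing the lock. If it is caught, slide the manual lid release on the front deck to the right as seen from the centrifuge's front; then raise the lid by its handle to about 60 degrees and finish while still holding it open there by the handle, because it falls shut by itself. Leave the timer, the bottle, the vial and the tip box beside it where they stand.

Things in the scene. Friction and masses are not known exactly. Their poses are not given: they have to be found in the camera images.
- centrifuge: benchtop microcentrifuge, fixed to the worktop; white casing 220 (its x) x 210 (its y) x 100 mm high. Origin: centre of the underside. Its front with the display faces its own -x (roughly toward the robot), +y is to its left seen from the front, z up. A hidden bolt inside may or may not still hold the lid; nothing outside shows which, and more than 20 N on it damages it.
- lid: grey lid, 154 x 198 x 14 mm, with a round clear window. Origin on the hinge axis. Shut, its axes equal the centrifuge's and its top is 115 mm above the worktop. Opens by turning about the centrifuge's +y, front edge up and back, 0 to 77 degrees. Its weight (0.3 to 0.55 kg) shuts it from any angle: free, it comes up with a steady 1.5 to 3.5 N at the handle, plus the bar's friction in a firm grip.
- lid_handle (a point): middle of the bar of the lid's upright U-handle: steel rod 11 mm thick, straight for 84 mm along y between posts at y = +-50 mm; 32 mm above the lid's top, 147 mm above the worktop when shut. From the hinge axis: 139 mm toward the lid's front (-x), 43 mm up (lid's +z). If locked, it rises 2 mm freely, then a sprung catch resists with about 1 N per further mm, solid after 26 mm.
- lid_hinge (a point): middle of the hinge axis, at the rear of the casing: 98 mm behind the casing's centre (+x of the centrifuge), 104 mm above the worktop; the axis runs along y of the centrifuge.
- release (a joint): travel of the manual lid release (m): 0 at its left end, 0.022 fully right (-y of the centrifuge). It stays where it is pushed; sliding takes 2 to 5 N. It draws the hidden bolt back, which then stays back; 0.018 is enough.
- release_top (a point): middle of the top of the release's thumb piece, an upright black block 14 (x) x 12 (y) x 22 mm high on the casing's front deck, top 124 mm above the worktop (deck: 100 mm, 54 mm deep in front of the lid). At rest 84 mm in front of (-x) and 30 mm right of (-y) the casing's centre; bare deck for 35 mm to either side of it along y.
- timer: bystander: flat lab timer 66 x 66 x 18 mm, origin under its centre
- blue_bottle: bystander: small capped bottle, 44 mm thick, 85 mm high, origin under its centre
- small_vial: bystander: small capped vial, 32 mm thick, 62 mm high, origin under its centre
- tip_box: bystander: closed pipette tip box 93 x 122 x 89 mm, origin under its centre

How it is judged:
On the way, in this order (a step that is already met when the one before it is completed fails the run):
1. the lid is tugged by the handle before the release is touched: either the lock is felt to hold (over 2.5 N on it) or the lid comes free (over 10 degrees up) (value of joint release below 0.004 m and contact force between the fingers and lid above 0.3 N and (contact force between lid and centrifuge above 2.5 N or angle between lid's own z axis and vertical above 0.175 rad)), for 0.1 s.
2. the lid is raised past 45 degrees (angle between lid's own z axis and vertical above 0.785 rad), for 0.1 s.
At the end, for the whole second after the job is handed in: The lid stands still at 50 to 70 degrees, held by the fingers at the handle's bar (grasp within 40 mm of its middle), through the last second (angle between lid's own z axis and vertical between 0.87 and 1.22 rad and angular speed of lid below 0.1 rad/s and contact force between the fingers and lid above 0.5 N and distance between the grasp point and lid_handle below 0.04 m); the arm keeps its last pose, push and grip.
It fails at once if the lid lock is forced: more than 20 N between lid and lock (contact force between lid and centrifuge above 20 N).
It fails at once if a bystander is shifted by more than 15 mm or tipped (distance of any of timer, blue_bottle, small_vial, tip_box from where it was at the start of the episode above 0.015 m or angle between any of blue_bottle, small_vial's own z axis and vertical above 0.4 rad).
It also fails if it takes over 51 s, if anything falls off the work surface, if the arm or the gripper's body presses on something with over 40 N, if the wrist force passes 120 N, or if a joint passes its speed limit or range.

## Working session

There is one attempt and no reset: what is moved stays moved. The work goes in short steps, Python scripts to look and compute and a shell command to move; the robot and the scene stay as the last step left them, time stands still between calls to the robot, and variables do not carry over. Pictures are saved under pics/ and viewed, and the job is handed in when it is done.

```bash
ls; mkdir -p pics
cat > h.py <<'E'
import numpy as np, cv2
from station import ctrl, eyes, spotter
from scipy.spatial.transform import Rotation as R
def save(im,name): cv2.imwrite('pics/'+name+'.png', im['image'][:,:,::-1])
E
python3 - <<'E'
from h import *
o=ctrl.get_obs(); print({k:np.round(v,3) for k,v in o.items()}, ctrl.finger_overhang)
for c in ['scene','side']:
    im=eyes.get_image(c); save(im,c+'0')
    for n in ['centrifuge','lid_handle','lid_hinge','release_top','timer','blue_bottle','small_vial','tip_box']:
        r=spotter.mark_of(n,im); print(c,n,[(np.round(a['centre'],3),round(a['confidence'],2)) for a in r[:2]])
E
```

```text
pics
{'t': np.float64(0.0), 'q': array([-1.429,  0.053,  1.614, -0.   ,  1.476, -0.119]), 'dq': array([-0.001,  0.001,  0.001,  0.   , -0.001,  0.001]), 'effort': array([-2.0000e-03, -3.9369e+01, -3.7018e+01, -0.0000e+00,  7.0000e-03,
        0.0000e+00]), 'tool_pos': array([ 0.161, -0.604,  0.403]), 'tool_rot': array([-3.113, -0.408,  0.   ]), 'contact_force': array([ 0.031, -0.622,  0.219]), 'wrist_torque': array([-0.008, -0.012, -0.003]), 'opening': np.float64(0.085)} 0.1734
scene centrifuge [(array([ 0.549, -0.109,  0.   ]), 0.59)]
scene lid_handle []
scene lid_hinge [(array([ 0.648, -0.099,  0.104]), 0.83)]
scene release_top [(array([ 0.468, -0.149,  0.124]), 0.5)]
scene timer [(array([ 0.398,  0.22 , -0.   ]), 0.16)]
scene blue_bottle [(array([ 0.64 ,  0.155, -0.003]), 0.87)]
scene small_vial [(array([0.468, 0.134, 0.004]), 0.67)]
scene tip_box [(array([ 0.396,  0.22 , -0.001]), 0.6)]
side centrifuge [(array([ 0.551, -0.11 , -0.   ]), 0.95), (array([0.465, 0.134, 0.002]), 0.34)]
side lid_handle [(array([ 0.511, -0.113,  0.149]), 0.79)]
side lid_hinge [(array([ 0.377, -0.296,  0.001]), 0.74), (array([ 0.645, -0.099,  0.104]), 0.67)]
side release_top [(array([ 0.472, -0.15 ,  0.127]), 0.48)]
side timer [(array([ 0.382, -0.297,  0.002]), 0.97), (array([ 0.396,  0.22 , -0.002]), 0.36)]
side blue_bottle [(array([0.646, 0.159, 0.001]), 0.69)]
side small_vial [(array([ 0.468,  0.132, -0.001]), 0.58)]
side tip_box [(array([ 0.396,  0.22 , -0.001]), 0.79)]
```

View pics/scene0.png

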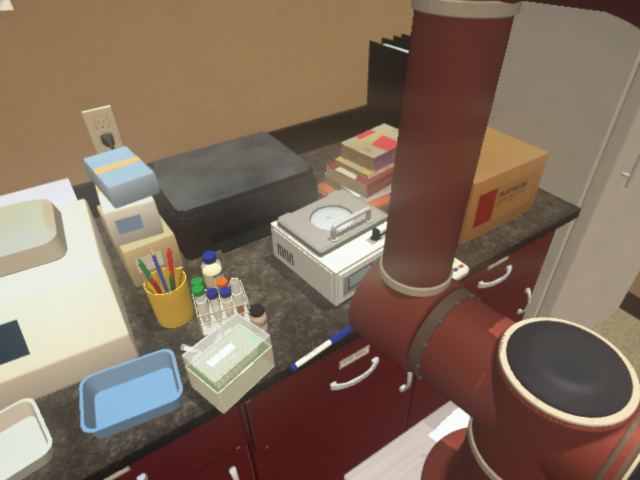

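View pics/side0.png

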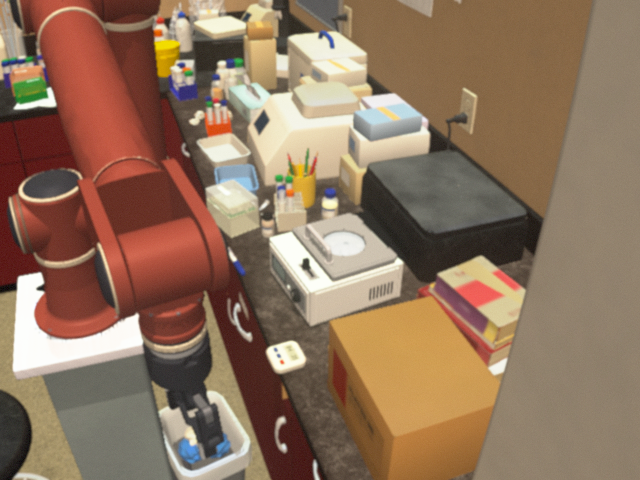

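The centrifuge is at about (0.55, -0.11), yaw about 6°. The handle is near (0.51, -0.113, 0.148). I'll swing over to it first.

```bash
python3 -m crank '[[0,0,0,0,0,-30,-1],[0,0,0,29,-24,-10,-1],[0,0,0,29,-24,-5,-1],[0,0,0,29,-24,-5,-1],[0,0,0,29,-24,-5,-1],[0,0,0,29,-24,-5,-1],[0,0,0,29,-24,-5,-1],[0,0,0,29,-24,-5,-1]]'
python3 -m crank '[[0,0,0,29,-24,0,-1],[0,0,0,29,-24,0,-1],[0,0,0,29,-24,0,-1],[0,0,0,29,-24,0,-1],[0,0,0,29,-24,0,-1],[0,0,0,29,-24,0,-1],[0,0,0,20,-17,0,-1],[0,0,0,0,0,0,-1]]'
python3 -m crank '[[0,0,-0.12,0,0,0,-1],[0,0,-0.12,0,0,0,-1],[0,0,-0.12,0,0,0,-1],[0,0,-0.12,0,0,0,-1],[0,0,-0.12,0,0,0,-1],[0,0,-0.12,0,0,0,-1],[0,0,-0.12,0,0,0,-1],[0,0,-0.12,0,0,0,-1]]'
```

```text
t: 1.57
tool_pos: [0.3153, -0.386, 0.4757]
tool_rot: [-3.115, -0.388, -0.0]
contact_force: [0.1, -0.9, -0.0]
opening: 0.0852
t: 2.23
tool_pos: [0.4705, -0.1657, 0.4806]
tool_rot: [3.112, 0.396, 0.014]
contact_force: [-0.2, 0.5, 0.1]
opening: 0.0854
t: 2.9
tool_pos: [0.4703, -0.1649, 0.4813]
tool_rot: [2.537, 1.837, 0.007]
contact_force: [0.3, 0.6, 0.1]
opening: 0.0856
```

Run:
```python
from h import *
for c in ['scene','side','wrist']:
    o=ctrl.get_obs(); im=eyes.get_image(c); save(im,c+'1')
    for n in ['centrifuge','lid_handle','lid_hinge','release_top']:
        r=spotter.mark_of(n,im); print(c,n,[(np.round(a['centre'],3),round(a['confidence'],2)) for a in r[:2]])
```

```text
scene centrifuge [(array([ 0.396,  0.223, -0.002]), 0.69), (array([ 0.551, -0.112, -0.003]), 0.57)]
scene lid_handle [(array([ 0.511, -0.11 ,  0.144]), 0.68)]
scene lid_hinge [(array([ 0.647, -0.102,  0.105]), 0.97)]
scene release_top []
side centrifuge [(array([ 0.553, -0.109,  0.001]), 0.73), (array([ 0.509, -0.114,  0.144]), 0.3)]
side lid_handle [(array([ 0.51 , -0.116,  0.148]), 0.72)]
side lid_hinge [(array([ 0.645, -0.099,  0.102]), 0.61)]
side release_top [(array([ 0.469, -0.15 ,  0.124]), 0.39)]
wrist centrifuge [(array([ 0.55 , -0.116, -0.002]), 0.59)]
wrist lid_handle [(array([ 0.512, -0.116,  0.151]), 0.91)]
wrist lid_hinge [(array([ 0.648, -0.095,  0.107]), 0.76), (array([ 0.472, -0.152,  0.123]), 0.29)]
wrist release_top [(array([ 0.472, -0.15 ,  0.125]), 0.77)]
```

View pics/wrist1.png

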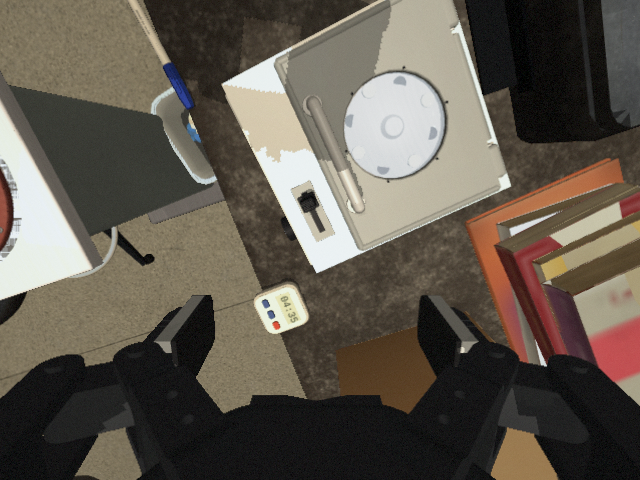

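View pics/side1.png

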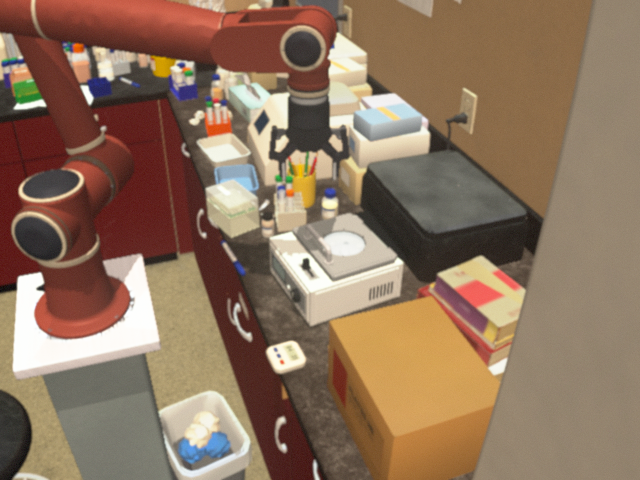

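The wrist view shows the handle bar from px (315,105) to (358,205), about 23° off square, and the release at (308,205). I'll turn and line up above the bar.

```bash
python3 -m crank '[[0,0,-0.105,0,0,0,-1],[0,0,-0.105,0,0,0,-1],[0,0,-0.105,0,0,0,-1],[0,0,-0.105,0,0,0,-1],[0,0,0,23,22,20,-1],[0,0,0,23,23,30,-1],[0,0,0,0,0,30,-1],[0,0,0,0,0,0,-1]]'
python3 - <<'E'
from h import *
o=ctrl.get_obs(); im=eyes.get_image('wrist'); save(im,'wrist2')
print(o['tool_pos'],R.from_rotvec(o['tool_rot']).as_matrix().round(3))
for n in ['lid_handle','release_top','lid_hinge']:
    r=spotter.mark_of(n,im); print(n,[(np.round(a['centre'],3),round(a['confidence'],2)) for a in r[:2]])
# project model
f=240/np.tan(np.radians(im['vertical_fov']/2)); M=np.array(im['mount']); T=np.eye(4);T[:3,:3]=R.from_rotvec(o['tool_rot']).as_matrix();T[:3,3]=o['tool_pos']
W=np.linalg.inv(T@M); K=np.array([[f,0,im['cx']],[0,f,im['cy']],[0,0,1]])
a=np.radians(6.2); c=np.array([.510,-.1145,.147]); y=np.array([-np.sin(a),np.cos(a),0])
p,_=cv2.projectPoints(np.array([c-.05*y,c,c+.05*y]),cv2.Rodrigues(W[:3,:3])[0],W[:3,3],K,np.array(im['dist'],float)); print(p.reshape(-1,2).round(1))
g=im['image'].copy()
for q in p.reshape(-1,2): cv2.circle(g,tuple(int(v) for v in q),4,(255,0,0),1)
cv2.imwrite('pics/wrist2p.png',g[:,:,::-1])
E
```

```text
t: 4.32
tool_pos: [0.5127, -0.1133, 0.4027]
tool_rot: [2.079, 2.331, 0.007]
contact_force: [-0.4, 0.9, -0.8]
opening: 0.0852
[ 0.51266811 -0.11327178  0.40268185] [[-0.114  0.993  0.017]
 [ 0.993  0.114 -0.009]
 [-0.011  0.016 -1.   ]]
lid_handle [(array([ 0.511, -0.115,  0.151]), 0.95)]
release_top [(array([ 0.473, -0.151,  0.123]), 0.89)]
lid_hinge [(array([ 0.651, -0.096,  0.107]), 0.9)]
[[305.5 312.6]
 [305.4 246.8]
 [305.2 172.6]]
```

View pics/wrist2p.png

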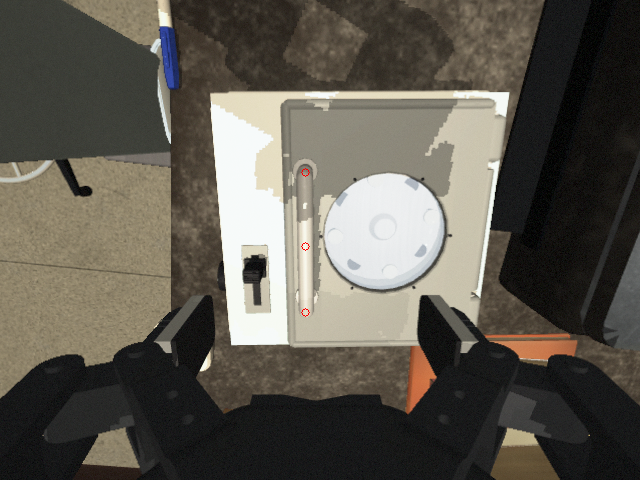

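The projected model lies on the bar (px 305, rows 172–312). Next I descend and grip it with light force.

```bash
python3 -m crank '[[0,0,0,0,-5,20,-1],[0,0,0,0,0,25,-1],[0,0,0,0,0,20,-1],[0,0,0,0,0,15,-1],[0,0,0,0,0,10,-1],[0,0,0,0,0,5,-1],[0,0,0,0,0,0,-1],[0,0,0,0,0,0,-1]]' 20
```

```text
t: 5.18
tool_pos: [0.5156, -0.1236, 0.3346]
tool_rot: [2.06, 2.287, 0.032]
contact_force: [0.3, 0.1, -0.1]
opening: 0.0854
```

```bash
cat > go.py <<'E'
# print delta (turn, shift mm) in tool frame to put the grasp point at given world pos with yaw (deg) and tilt about centrifuge y (deg)
import sys
from h import *
x,y,z,yaw,tilt=map(float,sys.argv[1:6])
o=ctrl.get_obs(); A=R.from_rotvec(o['tool_rot'])
a=np.radians(yaw); cy=np.array([-np.sin(a),np.cos(a),0]); cx=np.array([np.cos(a),np.sin(a),0])
B=R.from_rotvec(np.radians(tilt)*cy)*R.from_matrix(np.array([cy,cx,[0,0,-1]]).T)
g=o['tool_pos']+A.apply([0,0,.155])
tcp=np.array([x,y,z])-B.apply([0,0,.155])
print('grasp',g.round(4),'turn',(A.inv()*B).as_rotvec().round(3),'shift',(A.inv().apply(tcp-o['tool_pos'])*1000).round(1),'F',o['contact_force'].round(1),'open',o['opening'].round(4),'t',o['t'].round(2))
E
python3 go.py .510 -.113 .147 6.2 0
```

```text
Traceback (most recent call last):
  File "go.py", line 10, in <module>
    print('grasp',g.round(4),'turn',(A.inv()*B).as_rotvec().round(3),'shift',(A.inv().apply(tcp-o['tool_pos'])*1000).round(1),'F',o['contact_force'].round(1),'open',o['opening'].round(4),'t',o['t'].round(2))
                                                                                                                                                                     ^^^^^^^^^^^^^^^^^^
AttributeError: 'float' object has no attribute 'round'
```

```bash
sed -i "s/o\['opening'\].round(4)/np.round(o['opening'],4)/;s/o\['t'\].round(2)/np.round(o['t'],2)/" go.py
python3 go.py .510 -.113 .147 6.2 0
```

```text
grasp [ 0.525  -0.1278  0.1799] turn [ 0.058  0.033 -0.004] shift [12.2 -6.3 31.9] F [ 0.3  0.1 -0.1] open 0.0854 t 5.18
```

```bash
python3 -m crank '[[0.03,0.017,0,6,-3,8,-1],[0.028,0.016,0,6,-3,8,-1],[0,0,0,0,0,0,-1],[0,0,0,0,0,0,-1]]'; python3 go.py .510 -.113 .147 6.2 0
```

```text
t: 5.52
tool_pos: [0.5094, -0.112, 0.3207]
tool_rot: [-2.103, -2.333, 0.0]
contact_force: [0.2, -0.8, -0.4]
opening: 0.0853
grasp [ 0.5094 -0.112   0.1657] turn [-0.    -0.    -0.005] shift [-1.   0.5 18.7] F [ 0.2 -0.8 -0.4] open 0.0853 t 5.52
```

```bash
python3 -m crank '[[0,0,0,0,0,10,-1],[0,0,0,0,0,9,-1],[0,0,0,0,0,0,-1],[0,0,0,0,0,0,-1]]' 20; python3 go.py .510 -.113 .147 6.2 0
```

```text
t: 5.85
tool_pos: [0.5094, -0.1116, 0.2997]
tool_rot: [-2.102, -2.334, 0.0]
contact_force: [0.2, -0.0, -0.5]
opening: 0.0856
grasp [ 0.5094 -0.1116  0.1447] turn [-0.001 -0.    -0.004] shift [-1.5  0.4 -2.3] F [ 0.2 -0.  -0.5] open 0.0856 t 5.85
```

```bash
python3 -m crank '[[0,0,0,0,0,-2,0.4],[0,0,0,0,0,0,1],[0,0,0,0,0,0,1],[0,0,0,0,0,0,1],[0,0,0,0,0,0,1],[0,0,0,0,0,0,1],[0,0,0,0,0,0,1],[0,0,0,0,0,0,1]]' 25; python3 go.py .510 -.113 .147 6.2 0
python3 - <<'E'
from h import *
im=eyes.get_image('wrist'); save(im,'wrist3')
E
```

```text
t: 6.52
tool_pos: [0.5094, -0.1119, 0.3022]
tool_rot: [-2.102, -2.334, 0.002]
contact_force: [0.4, -0.7, -0.6]
opening: 0.0104
grasp [ 0.5092 -0.1119  0.1472] turn [-0.001  0.    -0.003] shift [-1.2  0.5  0.2] F [ 0.4 -0.7 -0.6] open 0.0104 t 6.52
```

View pics/wrist3.png

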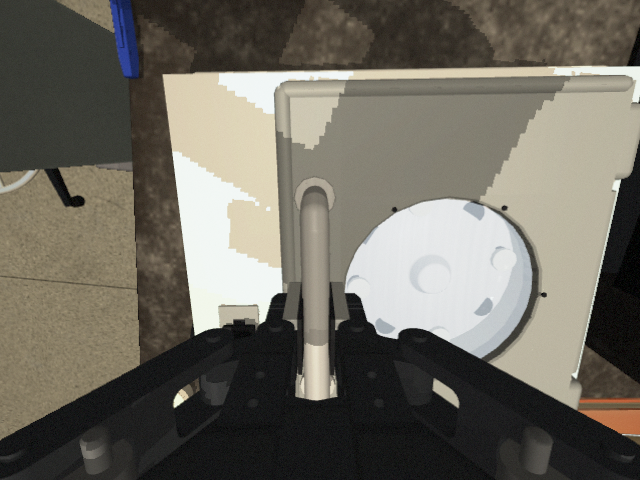

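The bar (column 315) sits between the pads, and the opening is 10.4 mm. Now a gentle tug, with force checks.

```bash
python3 -m crank '[[0,0,0,0,0,-3,1],[0,0,0,0,0,0,1],[0,0,0,0,0,-2,1],[0,0,0,0,0,0,1]]'; python3 go.py .510 -.113 .147 6.2 0;python3 -m crank '[[0,0,0,0,0,-2,1],[0,0,0,0,0,0,1]]'; python3 go.py .510 -.113 .147 6.2 0
```

```text
t: 6.9
tool_pos: [0.5099, -0.1117, 0.3059]
tool_rot: [2.1, 2.333, 0.003]
contact_force: [1.0, -0.1, -2.1]
opening: 0.0102
grasp [ 0.5103 -0.1118  0.1509] turn [ 0.003  0.001 -0.003] shift [-1.3 -0.   3.9] F [ 1.  -0.1 -2.1] open 0.0102 t 6.9
t: 7.07
tool_pos: [0.5101, -0.1117, 0.3073]
tool_rot: [2.099, 2.332, 0.004]
contact_force: [1.3, -0.7, -3.2]
opening: 0.0099
grasp [ 0.5108 -0.1117  0.1523] turn [ 0.004  0.001 -0.003] shift [-1.3 -0.2  5.3] F [ 1.3 -0.7 -3.2] open 0.0099 t 7.07
```

```bash
for i in 1; do python3 -m crank '[[0,0,0,0,0,-3,1],[0,0,0,0,0,0,1]]'; done; python3 -m crank '[[0,0,0,0,0,-3,1],[0,0,0,0,0,0,1]]'; python3 go.py .510 -.113 .147 6.2 0
```

```text
t: 7.23
tool_pos: [0.5105, -0.1116, 0.3097]
tool_rot: [2.098, 2.331, 0.008]
contact_force: [1.1, 0.0, -3.5]
opening: 0.0099
t: 7.4
tool_pos: [0.5109, -0.1115, 0.3122]
tool_rot: [2.097, 2.329, 0.011]
contact_force: [-0.5, -0.8, -3.2]
opening: 0.0102
grasp [ 0.5125 -0.1115  0.1573] turn [ 0.01   0.001 -0.003] shift [-1.4 -1.2 10.2] F [-0.5 -0.8 -3.2] open 0.0102 t 7.4
```

Force has flattened at about 2.6–3 N over 10 mm of rise. A caught lid would be near 10 N by now, so it looks free. I'll go a little farther and check by eye that the bar isn't slipping in the grip.

```bash
python3 -m crank '[[0,0,0,0,0,-3,1],[0,0,0,0,0,0,1],[0,0,0,0,0,-3,1],[0,0,0,0,0,0,1]]'; python3 go.py .510 -.113 .147 6.2 0
python3 - <<'E'
from h import *
im=eyes.get_image('wrist'); save(im,'wrist4')
im=eyes.get_image('side'); save(im,'side4')
print(spotter.mark_of('lid_handle',im)[:1])
E
```

```text
t: 7.73
tool_pos: [0.5118, -0.1113, 0.3172]
tool_rot: [2.094, 2.325, 0.018]
contact_force: [2.5, -1.0, -4.2]
opening: 0.0101
grasp [ 0.5144 -0.1113  0.1623] turn [ 0.017  0.001 -0.004] shift [-1.4 -2.2 15.2] F [ 2.5 -1.  -4.2] open 0.0101 t 7.73
[{'centre': [0.5151, -0.1144, 0.1612], 'confidence': 0.91}]
```

View pics/wrist4.png

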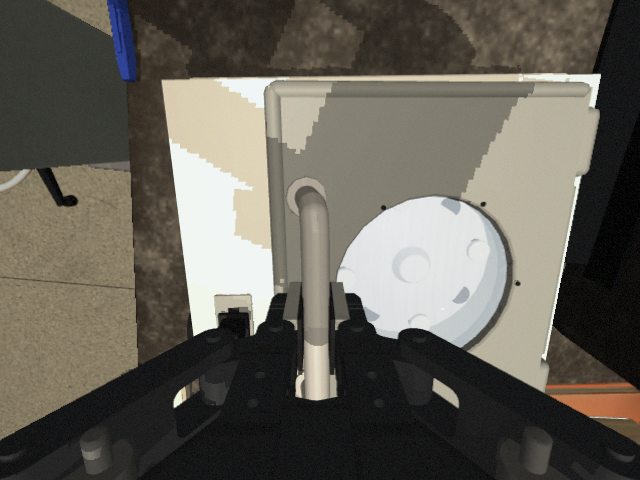

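View pics/side4.png

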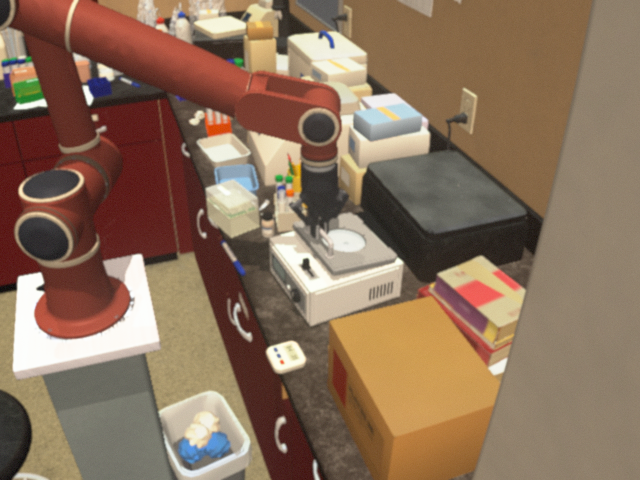

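The lid rose 14 mm (about 6°) at a steady 3–4 N. The side network puts the bar at z = 0.161, moving with the grip, so it isn't caught and the release isn't needed. Next I follow the hinge arc up, tilting the tool slightly.

```bash
cat > arc.py <<'E'
import sys,subprocess
from h import *
hx=np.array([.5094,-.1117,.147]); a=np.radians(6.2); cx=np.array([np.cos(a),np.sin(a),0])
H=hx+.139*cx-[0,0,.043]
for s in sys.argv[1:]:
    th,tilt=map(float,s.split(','))
    p=np.radians(th)+np.arctan2(43,139)
    g=H-.1455*np.cos(p)*cx+[0,0,.1455*np.sin(p)]
    print(th,subprocess.run(['python3','go.py',*map(str,g),'6.2',str(tilt)],capture_output=True,text=True).stdout.strip())
E
python3 arc.py 7,1 12,2 17,4 22,6 27,8
```

```text
7.0 grasp [ 0.5141 -0.1113  0.1616] turn [ 0.034  0.001 -0.004] shift [-0.1  6.8 -1.9] F [ 4.5 -0.3 -6.3] open 0.0099 t 7.88
12.0 grasp [ 0.5141 -0.1113  0.1616] turn [ 0.051  0.001 -0.004] shift [ -0.1  15.4 -13.1] F [ 4.5 -0.3 -6.3] open 0.0099 t 7.88
17.0 grasp [ 0.5141 -0.1113  0.1616] turn [ 0.086  0.001 -0.004] shift [ -0.   27.7 -23.4] F [ 4.5 -0.3 -6.3] open 0.0099 t 7.88
22.0 grasp [ 0.5141 -0.1113  0.1616] turn [ 0.121  0.001 -0.004] shift [ -0.   40.8 -32.9] F [ 4.5 -0.3 -6.3] open 0.0099 t 7.88
27.0 grasp [ 0.5141 -0.1113  0.1616] turn [ 0.156  0.001 -0.004] shift [  0.   54.7 -41.5] F [ 4.5 -0.3 -6.3] open 0.0099 t 7.88
```

```bash
python3 -m crank '[[0.025,0,0,0,7,-4,1],[0.01,0,0,0,3,-3,1],[0.01,0,0,0,3,-3,1],[0,0,0,0,0,0,1]]';  python3 arc.py 9,2 12,2 17,4 22,6 27,8
```

```text
t: 8.22
tool_pos: [0.5237, -0.1101, 0.325]
tool_rot: [-2.086, -2.316, 0.043]
contact_force: [2.3, -0.1, -3.7]
opening: 0.01
9.0 grasp [ 0.5181 -0.1108  0.1701] turn [-0.002  0.001 -0.004] shift [-0.  -0.5  1.9] F [ 2.3 -0.1 -3.7] open 0.01 t 8.22
12.0 grasp [ 0.5181 -0.1108  0.1701] turn [-0.002  0.001 -0.004] shift [-0.   2.8 -4.9] F [ 2.3 -0.1 -3.7] open 0.01 t 8.22
17.0 grasp [ 0.5181 -0.1108  0.1701] turn [ 0.033  0.001 -0.004] shift [  0.   14.5 -15.9] F [ 2.3 -0.1 -3.7] open 0.01 t 8.22
22.0 grasp [ 0.5181 -0.1108  0.1701] turn [ 0.068  0.    -0.004] shift [  0.1  27.1 -26.1] F [ 2.3 -0.1 -3.7] open 0.01 t 8.22
27.0 grasp [ 0.5181 -0.1108  0.1701] turn [ 0.103  0.    -0.004] shift [  0.1  40.5 -35.4] F [ 2.3 -0.1 -3.7] open 0.01 t 8.22
```

At 23 mm of rise the force is 3.7 N, so the lid is free. Carrying on.

```bash
python3 -m crank '[[0.015,0,0,0,5,-6,1],[0.015,0,0,0,6,-6,1],[0.018,0,0,0,7,-6,1],[0.018,0,0,0,7,-6,1],[0,0,0,0,0,0,1]]';  python3 arc.py 22,6 27,8 32,10 37,12
```

```text
t: 8.63
tool_pos: [0.55, -0.1073, 0.3472]
tool_rot: [-2.049, -2.274, 0.132]
contact_force: [1.8, -0.1, -5.3]
opening: 0.0099
22.0 grasp [ 0.5322 -0.1091  0.1932] turn [-0.011 -0.001 -0.004] shift [ 0.   1.2 -3.1] F [ 1.8 -0.1 -5.3] open 0.0099 t 8.63
27.0 grasp [ 0.5322 -0.1091  0.1932] turn [ 0.024 -0.001 -0.004] shift [  0.1  13.9 -13.4] F [ 1.8 -0.1 -5.3] open 0.0099 t 8.63
32.0 grasp [ 0.5322 -0.1091  0.1932] turn [ 0.059 -0.001 -0.004] shift [  0.2  27.5 -22.9] F [ 1.8 -0.1 -5.3] open 0.0099 t 8.63
37.0 grasp [ 0.5322 -0.1091  0.1932] turn [ 0.094 -0.001 -0.004] shift [  0.2  41.9 -31.5] F [ 1.8 -0.1 -5.3] open 0.0099 t 8.63
```

```bash
python3 -m crank '[[0.012,0,0,0,6,-6,1],[0.015,0,0,0,6,-6,1],[0.015,0,0,0,7,-5,1],[0.018,0,0,0,8,-5,1],[0.018,0,0,0,8,-5,1],[0,0,0,0,0,0,1]]';  python3 arc.py 32,10 37,12 42,14 47,15
```

```text
t: 9.13
tool_pos: [0.5883, -0.1032, 0.3695]
tool_rot: [-2.001, -2.219, 0.237]
contact_force: [0.5, -0.2, -4.8]
opening: 0.0098
32.0 grasp [ 0.5555 -0.1064  0.2181] turn [-0.04  -0.003 -0.005] shift [ 0.  -7.8  4.5] F [ 0.5 -0.2 -4.8] open 0.0098 t 9.13
37.0 grasp [ 0.5555 -0.1064  0.2181] turn [-0.005 -0.003 -0.005] shift [ 0.1  5.7 -5.4] F [ 0.5 -0.2 -4.8] open 0.0098 t 9.13
42.0 grasp [ 0.5555 -0.1064  0.2181] turn [ 0.03  -0.003 -0.005] shift [  0.2  20.  -14.4] F [ 0.5 -0.2 -4.8] open 0.0098 t 9.13
47.0 grasp [ 0.5555 -0.1064  0.2181] turn [ 0.048 -0.003 -0.005] shift [  0.3  32.4 -22.6] F [ 0.5 -0.2 -4.8] open 0.0098 t 9.13
```

```bash
python3 -m crank '[[0.01,0,0,0,7,-5,1],[0.01,0,0,0,7,-5,1],[0.01,0,0,0,7,-5,1],[0.01,0,0,0,7,-5,1],[0,0,0,0,0,0,1]]';  python3 arc.py 47,15 52,16 57,17 60,18
python3 - <<'E'
from h import *
im=eyes.get_image('side'); save(im,'side5')
print(spotter.mark_of('lid_handle',im)[:1])
im=eyes.get_image('scene'); save(im,'scene5')
print(spotter.mark_of('lid_handle',im)[:1])
E
```

```text
t: 9.55
tool_pos: [0.62, -0.0998, 0.3844]
tool_rot: [-1.975, -2.189, 0.29]
contact_force: [-1.5, -1.1, -2.9]
opening: 0.01
47.0 grasp [ 0.5795 -0.1035  0.2348] turn [-0.004 -0.004 -0.005] shift [ 0.1  4.3 -1.5] F [-1.5 -1.1 -2.9] open 0.01 t 9.55
52.0 grasp [ 0.5795 -0.1035  0.2348] turn [ 0.014 -0.004 -0.005] shift [ 0.2 16.9 -9.4] F [-1.5 -1.1 -2.9] open 0.01 t 9.55
57.0 grasp [ 0.5795 -0.1035  0.2348] turn [ 0.031 -0.004 -0.005] shift [  0.3  30.2 -16.3] F [-1.5 -1.1 -2.9] open 0.01 t 9.55
60.0 grasp [ 0.5795 -0.1035  0.2348] turn [ 0.049 -0.004 -0.005] shift [  0.4  39.5 -20. ] F [-1.5 -1.1 -2.9] open 0.01 t 9.55
[{'centre': [0.5799, -0.1112, 0.2316], 'confidence': 0.89}]
[{'centre': [0.574, -0.102, 0.2311], 'confidence': 0.58}]
```

View pics/side5.png

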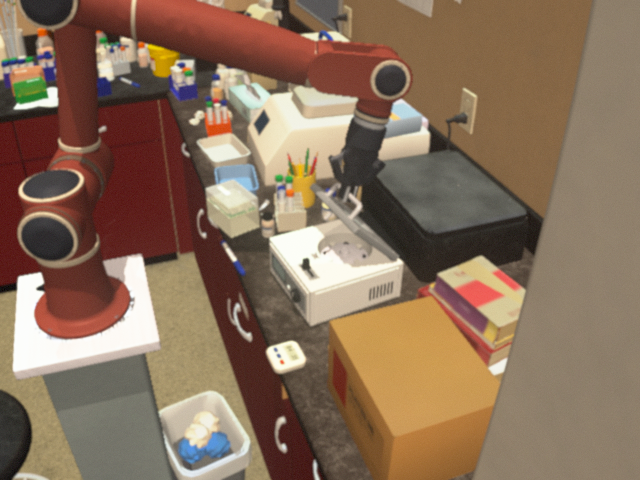

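View pics/scene5.png

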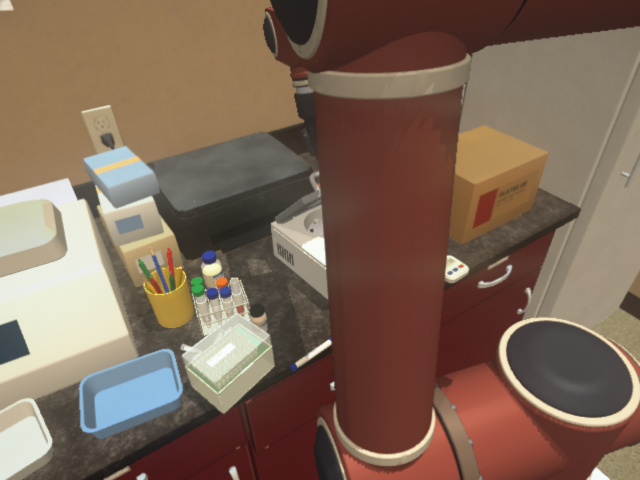

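The lid stands at about 46° in the side view (px 350,205), held in the jaws with nothing in the way. I'll take it on to about 60°.

```bash
python3 -m crank '[[0.01,0,0,0,7,-4,1],[0.01,0,0,0,7,-4,1],[0.01,0,0,0,7,-4,1],[0.01,0,0,0,7,-3,1],[0.005,0,0,0,5,-2,1],[0,0,0,0,0,0,1],[0,0,0,0,0,0,1]]';  python3 arc.py  57,17 60,18 62,18
```

```text
t: 10.33
tool_pos: [0.6578, -0.0956, 0.3948]
tool_rot: [-1.948, -2.157, 0.342]
contact_force: [-2.0, 0.0, 1.4]
opening: 0.0097
57.0 grasp [ 0.6096 -0.1     0.2476] turn [-0.021 -0.005 -0.006] shift [-0.  -3.6  3.9] F [-2.   0.   1.4] open 0.0097 t 10.33
60.0 grasp [ 0.6096 -0.1     0.2476] turn [-0.004 -0.005 -0.006] shift [ 0.   5.5 -0.2] F [-2.   0.   1.4] open 0.0097 t 10.33
62.0 grasp [ 0.6096 -0.1     0.2476] turn [-0.004 -0.005 -0.006] shift [ 0.1  9.9 -2.8] F [-2.   0.   1.4] open 0.0097 t 10.33
```

```bash
python3 -m crank '[[0,0,0,0,2,0,1],[0,0,0,0,0,0,1],[0,0,0,0,0,0,1],[0,0,0,0,0,0,1],[0,0,0,0,0,0,1],[0,0,0,0,0,0,1],[0,0,0,0,0,0,1],[0,0,0,0,0,0,1]]' 40;  python3 arc.py  60,18
python3 - <<'E'
from h import *
for c in ['side','wrist','scene']:
    im=eyes.get_image(c); save(im,c+'6')
    for n in ['lid_handle','timer','blue_bottle','small_vial','tip_box']:
        r=spotter.mark_of(n,im)[:1]; print(c,n,[(np.round(a['centre'],3),round(a['confidence'],2)) for a in r])
o=ctrl.get_obs(); print(o['t'],o['dq'].round(3),o['tool_pos'])
E
```

```text
t: 11.0
tool_pos: [0.6598, -0.0953, 0.3953]
tool_rot: [-1.948, -2.156, 0.343]
contact_force: [-3.0, 0.2, 2.5]
opening: 0.0095
60.0 grasp [ 0.6114 -0.0997  0.2481] turn [-0.004 -0.005 -0.006] shift [-0.   3.8  0.9] F [-3.   0.2  2.5] open 0.0095 t 11.0
side lid_handle [(array([ 0.612, -0.101,  0.246]), 0.68)]
side timer [(array([ 0.38 , -0.294,  0.   ]), 0.86)]
side blue_bottle [(array([ 0.64 ,  0.16 , -0.004]), 0.87)]
side small_vial [(array([0.468, 0.137, 0.002]), 0.74)]
side tip_box [(array([ 0.396,  0.22 , -0.001]), 0.64)]
wrist lid_handle [(array([ 0.613, -0.102,  0.247]), 0.9)]
wrist timer [(array([ 0.379, -0.295,  0.   ]), 0.81)]
wrist blue_bottle []
wrist small_vial []
wrist tip_box []
scene lid_handle []
scene timer [(array([0.399, 0.22 , 0.003]), 0.7)]
scene blue_bottle [(array([ 0.642,  0.157, -0.002]), 0.71)]
scene small_vial [(array([0.469, 0.135, 0.002]), 0.79)]
scene tip_box [(array([0.397, 0.225, 0.   ]), 0.9)]
11.9 [-0.     0.002  0.001 -0.     0.    -0.001] [ 0.659843   -0.09530222  0.39533437]
```

View pics/side6.png

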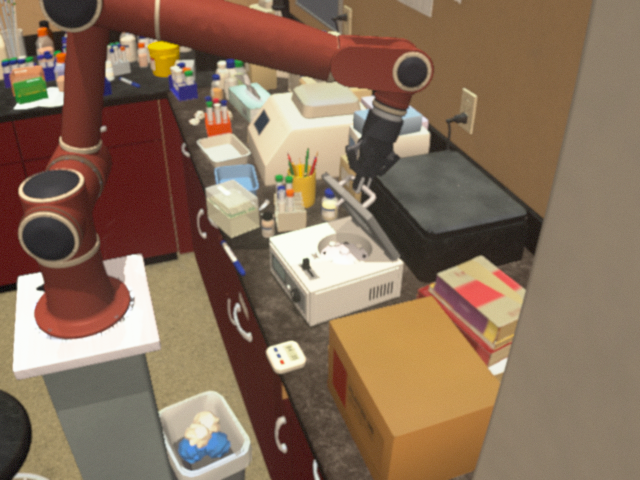

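View pics/wrist6.png

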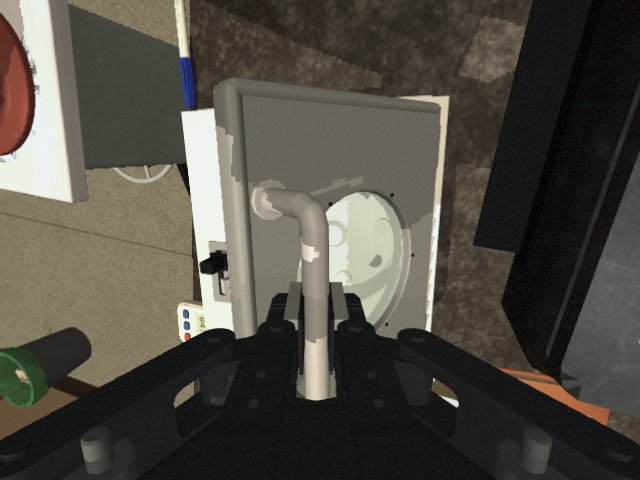

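Both views show the bar held between the pads (wrist view, column 315). The bar position gives a lid angle of about 59°, everything is still, and the bystanders haven't moved. Handing in.

Run:
```python
from h import *
print(ctrl.finish_job())
```

```text
the job is handed in; nothing more can be done
None
```

The lid is open at about 59° and the gripper is still holding it by the handle bar. I handed the job in at about 12 s of the 51 s allowed.

- **Tug:** I gripped the bar and pulled gently upward. It rose 23 mm without the force climbing steadily: about 3–4 N, with one reading of 6.3 N up while I was still pulling straight up. A caught lid would have reached about 20 N by then, so the lid was free and I left the release alone.
- **Raising:** I followed the hinge arc with the tool tilted about 18°. The force stayed near 5 N or less, and I firmed the grip to 40 N at the end.
- **Last checks:** The side and wrist networks put the bar within about 3 mm of the grasp point. The opening was 9.5 mm and the joints were at rest. The bystanders were where they had been at the start, within the networks' accuracy.
- **Disagreements:** In the last scene view the network reported the timer where the tip box stands. The side and wrist views both had the timer in its original place, so I took that as a mislabel. The arm hid the handle from the scene camera, so that camera gave no final reading of the bar.

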